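Open the sticking garage door to where it binds, ease it back, park the car

ROBOT

A 6-joint arm with a two-finger parallel gripper is mounted at the origin on the work surface. World frame = base frame: x ahead of the robot, y to its left, z up, the work surface at z = 0. Lengths are in mm, angles in rad, forces in N, time in s.
With the tool pointing down it reaches from about 275 to 1000 mm from the base axis. Payload 8.4 kg.
Tool frame: the origin (TCP) lies midway between the tips of the shut fingers; the grasp point (between the pads) lies 19 mm behind it; z points along the fingers, y is the direction in which the jaws open and shut (so a half turn about z gives the same grasp; the last joint's range is limited). The gripper opens to 85 mm and grips with 20 to 120 N. Pads are 22 mm wide; open, the fingers measure 114 mm over their backs; the gripper's body (76 mm by 85 mm) begins 54 mm behind the grasp point. The pads swing forward as they close: fully open they stand 13 mm farther back than shut.
Start: joints at [-1.251, 0.353, 1.633, -0, 1.155, -0.002], TCP at [197.67, -592.92, 231.281] pointing down, gripper open.
Joint ranges: [-2.63, 2.63], [-0.92, 2.1], [0.06, 2.66], [-1.3, 4.44], [0, 2.69], [-3.02, 3.02]. Speed limits (rad/s): [2.22, 2.22, 2.79, 3.14, 3.14, 3.14].

INTERFACE

Orientations are given as [roll, pitch, yaw] about the fixed x, y, z axes, in that order (R = Rz(yaw) Ry(pitch) Rx(roll)).
In Python, from rig import r gives the robot as it stands.
- The arm moves only by the tool play_rows, never from a script. Its argument "moves" is a list of rows, each a list of 3 entries, a list of its own where there are three numbers: the turn, a rotation vector about the tool's x, y, z in degrees, then the shift along the tool's x, y, z in mm, then the opening, from 0 (shut) to 1 (fully open). A call has 1 to 20 rows; each row is the pose to reach, as a shift and turn from the pose measured when the call began, along the tool's axes at that moment; what a row does not reach only later rows make up. A row lasts 1/10 s, in which the tool goes at most 50 mm and 8.59 degrees, less where a joint would pass 70% of its speed; a pose out of reach is approached as far as the arm can. A call with a gripper value outside its range is refused whole. The fingers move at their own pace and stop on an object; "newtons" is the grip in N (left out, the last holds). Time passes only in rows, so rows that repeat a pose let the fingers close. It gives the time, the measured TCP pose, the force and the opening at its end, in the units of the state.
- r.sense(): the state, without advancing time (a new reading comes with each control period).
- r.grab_frame(name): name is "scene" or "side" or "wrist"; returns a dict with "color" (480x640x3 uint8, red, green, blue), "K" (3x3 intrinsics, pixels), "rvec" (rotation vector, rad) and "tvec" (3), from world to camera coordinates, as OpenCV has them; the wrist camera has in their place "T_tool_cam" (4x4, takes a point from camera to tool coordinates, whose origin is the TCP and whose axes are the flange's). Camera axes: x right, y down, z forward; pixel columns grow to the right and rows downward; lengths in mm; the calibration is good to about 2 mm. A picture is of the moment at which its call begins: read the wrist's pose just before it. There is no depth.
- r.sign_off(): hands the job in, once; it reports no verdict.
Trained networks look in a picture, given as the dict that the camera call returned (one of the last four; its "shot" number tells which), for a name from the list of things; names that differ only in an ending like _2 or _b are one class to them, and where a whole thing is asked for, a point or a joint stands for the part that bears it (a point fixed in the world has none). Each returns a list of dicts, best first, with "conf" (0 to 1); they miss things now and then, are a little off and sometimes report something else, mostly with a low value. They report only what shows in the picture. A call takes as long as a camera call. They do not tell look-alikes from the thing itself.
- r.silhouettes(picture, name): "mask" (480x640 bool, what is visible of it) and "location" ([column, row] in pixels, amid what is visible of it).
The state is a dict: "clock": time; "qpos": joint angles; "qvel": joint speeds; "joint_efforts": joint torques, N m; "eef_pos": TCP position; "tcp_rot": TCP orientation; "contact_force": force on the tool from outside, world axes, zero at the start; "wrist_torque": the same for the moment, N m; "opening": opening from 0.0 (shut) to 1.0 (fully open).
Only numpy, scipy, OpenCV 4.12 (cv2) and the standard library are available. Lean on these libraries where they do the work, as an engineer would, in place of code of your own. Each camera call takes 0.05 s, during which the arm holds its last target.

TASK

The red sliding door of the toy garage binds somewhere along its rail before it is fully open. Slide it open until you feel it start to bind, without forcing it, and ease it back about a centimetre so that it hangs free again; then put the blue car completely inside the garage through the doorway. Leave the tractor, the petrol pump and the cone standing where they are.

Things in the scene. Friction and masses are not known exactly. Their poses are not given: they have to be found in the camera images.
- garage: Grey toy garage fixed to the table, 150 deep (x), 270 wide (y), 85 high, see-through roof and rear window, one open space inside. Origin: centre of its underside; +x from its front to its back, +y to the left as seen from the robot, +z up. The front wall's outer face is at x = -75, the back wall's inner face at x = +70, the side walls' inner faces at y = -130 and +130.
- doorway (a point): Foot of the doorway's right side, on the front wall's outer face (garage x = -75, y = -118, z = 0); axes as the garage's. The doorway reaches from here 118 to the left (+y) and 62 up, with no sill; left of it the front is a fixed panel. Above it an aluminium rail (z = 66 to 82) runs across the whole front and stands out to x = -94; the door hangs in it, in front of the wall.
- door (a joint): How far the door is slid open, m: 0 closed, growing to the garage's +y, end stop 0.118. It slides with about 0.6 N and stays where left. Somewhere from 0.070 to 0.103, different each time and not visible, a pinch in the rail starts to grip: from there the push needed rises by 1 to 2 N per mm (more when moved fast), and if let go the door stays gripped; pulled back it is free where the grip began.
- door_handle (a point): Grip point of the door's yellow handle, on its axis at z = 50: an upright bar, 10 by 10 in section, from z = 26 to 72, 24 clear of the door's face on two stems, at garage x = -113. It moves with the door; axes as the garage's. Can be pinched from above along the garage's y.
- car: Blue die-cast toy car, 100 long (x, nose to +x), 38 wide, 37 high, 0.12 kg, its wheels do not turn: it slides. Its body, with plain upright sides 38 apart, is at z = 7 to 25; the cabin above is 33 wide and 46 long. Origin: on the table under its centre.
- car_nose (a point): Middle of the car's front end, 49 ahead of its origin and 14 above the table.
- car_tail (a point): Middle of the car's rear end, 49 behind its origin and 14 above the table.
- tractor: Yellow plastic toy tractor, 85 long (x), 56 wide, 62 high, loose; stands to one side of the doorway with the car on the other. Origin: centre of its underside. To be left alone.
- pump: Wooden toy petrol pump, foot 50 by 55, 105 high, loose, beside the garage's right side. Origin: centre of its underside. To be left alone.
- cone: Orange toy traffic cone, foot 46 by 46, 60 high, loose, beside the garage's left side. Origin: centre of its underside. To be left alone.
- door_edge (a point): Middle of the door's right (closing) edge. The red door is 126 wide (y), 62 high, 5 thick, its front face at x = -84 of the garage. This edge lies at garage y = -0.122 + the joint's value, so the clear doorway is 4 mm narrower than the joint's value. Axes as the garage's.
Things that resemble listed ones, but are neither listed nor needed, are in the scene too. Of the things shaped like the car, the blue one is meant.

How it is judged (in metres and radians):
On the way, in this order (a step that is already met when the one before it is completed fails the run):
1. the door has been slid open into the start of the tight place (it grips the door with at least 2.5 N) (contact force between pinch_lip_c0 and door_c4 above 2.5 N), for 0.05 s.
2. the door has been eased back: out of the grip of the tight place by 1 to 25 mm, and still (y of pinch_lip_c0 in the frame of door_edge between 0.1245 and 0.1485 m and contact force between pinch_lip_c0 and door_c4 below 0.2 N and velocity of joint door between -0.005 and 0.005 m/s), for 0.2 s.
At the end, for the whole second after the job is handed in: The door stands 1 to 25 mm short of where the pinch in the rail first grips it, and nothing grips it; the car stands on its wheels on the table inside the garage, at rest, with nose and tail both behind the outer face of the front wall (within 2 mm) (y of pinch_lip_c0 in the frame of door_edge between 0.1245 and 0.1485 m and contact force between pinch_lip_c0 and door_c4 below 0.2 N and x of car_tail in the frame of garage between -0.073 and 0.071 m and x of car_nose in the frame of garage between -0.073 and 0.071 m and y of car in the frame of garage between -0.13 and 0.13 m and angle between car's own z axis and vertical below 0.15 rad and height (world z) of car below 0.006 m and linear speed of car below 0.02 m/s); the robot touches nothing.
It fails at once if the door is forced into the tight place (run about 10 mm into it, gripped with more than 32 N: a push of 10 N or more when moved slowly, 16 N when moved briskly) (contact force between pinch_lip_c0 and door_c4 above 32 N).
It fails at once if the tractor is moved more than 15 mm or tipped (distance of tractor from where it was at the start of the episode above 0.015 m or angle between tractor's own z axis and vertical above 0.3 rad).
It fails at once if the petrol pump is moved more than 15 mm or tipped (distance of pump from where it was at the start of the episode above 0.015 m or angle between pump's own z axis and vertical above 0.3 rad).
It fails at once if the cone is moved more than 15 mm or tipped (distance of cone from where it was at the start of the episode above 0.015 m or angle between cone's own z axis and vertical above 0.3 rad).
It also fails if it takes over 72 s, if anything falls off the work surface, if the arm or the gripper's body presses on something with over 40 N, if the wrist force passes 120 N, or if a joint passes its speed limit or range.

## Working session

There is one attempt and no reset: what is moved stays moved. The work goes in short steps, Python scripts to look and compute and a tool call to move; the robot and the scene stay as the last step left them, time stands still between calls to the robot, and variables do not carry over. Pictures are saved under pics/ and viewed, and the job is handed in when it is done.

Besides the shell and the picture viewer there is one more tool, called after ">>>" as name(argument=value, ...) on one line, values as JSON. play_rows: Moves the arm, as the interface text tells. Its arguments: {"type":"object","properties":{"moves":{"type":"array"},"newtons":{"type":"number"}},"required":["moves"]}

```bash
ls; mkdir -p pics
python3 - <<'E'
from rig import r
import cv2
s=r.sense();print(s)
for n in ("scene","side","wrist"):
    f=r.grab_frame(n);print(n,f['K'].tolist() if hasattr(f['K'],'tolist') else f['K'],f.get('rvec'),f.get('tvec'),f.get('T_tool_cam'))
    cv2.imwrite(f'pics/{n}0.png',f['color'][:,:,::-1])
E
```

```text
pics
{'clock': 0.0, 'qpos': array([-1.25138370e+00,  3.53689703e-01,  1.63415337e+00,  1.20323170e-05,
        1.15520857e+00, -2.44873612e-03]), 'qvel': array([ 0.00039642, -0.00196848,  0.00049303, -0.00043025, -0.00167058,
        0.0009916 ]), 'joint_efforts': array([-4.23548427e-04, -6.05252481e+01, -3.42065191e+01, -9.28525856e-05,
        9.41554550e-03,  1.10214353e-05]), 'eef_pos': array([ 197.52786177, -592.44532145,  230.52750792]), 'tcp_rot': array([-3.14013370e+00, -1.45736444e-05,  3.21856487e-01]), 'contact_force': array([-0.11511658, -0.42420175,  0.35092333]), 'wrist_torque': array([ 0.01801126, -0.0495632 ,  0.01116163]), 'opening': 1.0008071280367936}
scene [[588.4926170750077, 0.0, 326.1260987544367], [0.0, 588.4926170750077, 236.8049109028178], [0.0, 0.0, 1.0]] [ 2.04663742  1.02713746 -0.52138443] [-343.92098522 -218.72835659 1400.05307985] None
side [[575.1844186829194, 0.0, 322.5937681864577], [0.0, 575.1844186829194, 239.96650410462087], [0.0, 0.0, 1.0]] [ 0.73430341 -2.31952755  1.39927313] [480.09470289 215.02478249 736.39996226] None
wrist [[387.45450061817036, 0.0, 316.55984223783315], [0.0, 387.45450061817036, 234.9717911133891], [0.0, 0.0, 1.0]] None None [[ 8.48382520e-04 -9.46216692e-01 -3.23532459e-01  8.31684723e+01]
 [ 9.99999578e-01  6.88987595e-04  6.07205222e-04 -1.22542297e-01]
 [-3.51637865e-04 -3.23532838e-01  9.46216877e-01 -1.42757423e+02]
 [ 0.00000000e+00  0.00000000e+00  0.00000000e+00  1.00000000e+00]]
```

View pics/scene0.png

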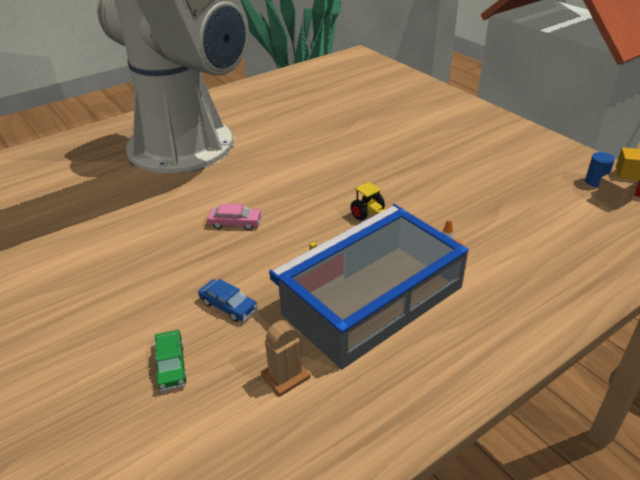

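View pics/side0.png

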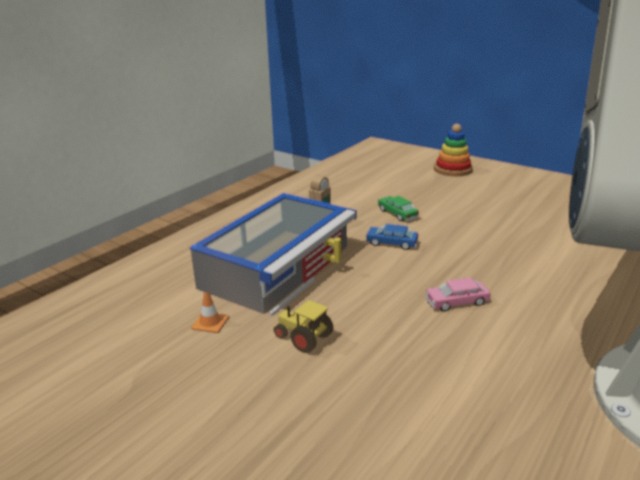

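View pics/wrist0.png

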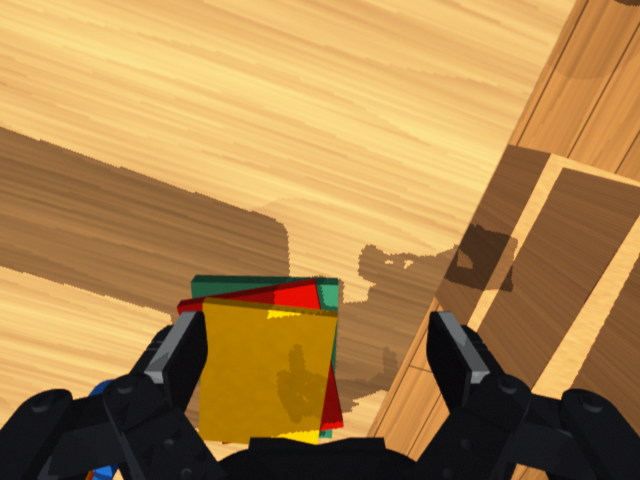

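```bash
cat > h.py <<'E'
import numpy as np,cv2
from scipy.spatial.transform import Rotation as R
def cam(f,s=None):
    """returns Rwc (world->cam), t"""
    if f.get('rvec') is not None:
        return R.from_rotvec(np.ravel(f['rvec'])).as_matrix(),np.ravel(f['tvec'])
    Rt=R.from_euler('xyz',s['tcp_rot']).as_matrix();p=s['eef_pos']
    T=np.array(f['T_tool_cam']);Rc=Rt@T[:3,:3];c=Rt@T[:3,3]+p
    return Rc.T,-Rc.T@c
def proj(f,P,s=None):
    Rm,t=cam(f,s);q=(np.atleast_2d(P)@Rm.T+t)@np.array(f['K']).T
    return q[:,:2]/q[:,2:]
def ray(f,uv,z,s=None):
    Rm,t=cam(f,s);c=-Rm.T@t
    d=Rm.T@np.linalg.inv(f['K'])@np.array([uv[0],uv[1],1.])
    return c+d*(z-c[2])/d[2]
E
python3 - <<'E'
from rig import r
from h import *
import pickle
D={}
for n in ("scene","side"):
    f=r.grab_frame(n)
    f['rvec']=np.array(f['rvec']);D[n]=dict(f)
    for k in ("garage","door","door_handle","car","tractor","pump","cone"):
        for o in r.silhouettes(f,k)[:4]:
            m=o['mask'];c=np.array(o['location'])
            ys,xs=np.nonzero(m)
            print(n,k,round(o['conf'],2),c.round(),m.sum(),xs.min(),xs.max(),ys.min(),ys.max(),ray(f,c,15)[:2].round())
            D[n,k,len([1 for q in D if q[:2]==(n,k)])]=o
pickle.dump(D,open('D.pkl','wb'))
im=D['scene']['color'][190:410,140:480,::-1];cv2.imwrite('pics/c1.png',cv2.resize(im,None,fx=2.35,fy=2.35,interpolation=2))
im=D['side']['color'][160:360,170:450,::-1];cv2.imwrite('pics/c2.png',cv2.resize(im,None,fx=2.8,fy=2.8,interpolation=2))
E
```

```text
scene garage 0.77 [367. 283.] 18774 270 468 205 367 [654.  33.]
scene door_handle 0.58 [310. 242.] 35 310 316 242 248 [506.  20.]
scene car 0.8 [235. 215.] 1150 208 262 202 229 [348. -48.]
scene car 0.63 [227. 299.] 1400 199 257 280 320 [ 544. -174.]
scene car 0.57 [169. 363.] 1576 156 186 329 391 [ 612. -306.]
scene tractor 0.73 [368. 204.] 859 351 384 182 219 [476. 181.]
scene pump 0.84 [284. 361.] 2438 261 310 321 395 [ 709. -169.]
scene cone 0.42 [283. 358.] 2355 261 310 320 395 [ 704. -167.]
side garage 0.71 [270. 252.] 12592 190 355 193 314 [708.   9.]
side door 0.7 [322. 253.] 1062 302 341 230 281 [623. -44.]
side door_handle 0.74 [323. 253.] 1074 302 341 231 281 [624. -46.]
side car 0.87 [457. 292.] 1469 425 490 277 310 [358. -59.]
side car 0.81 [395. 233.] 1010 365 418 223 249 [ 551. -194.]
side car 0.73 [325. 254.] 995 302 341 230 281 [617. -42.]
side car 0.68 [396. 207.] 700 378 418 195 220 [ 612. -308.]
side tractor 0.91 [302. 327.] 1979 273 333 300 352 [512. 163.]
side tractor 0.36 [320. 255.] 1039 302 341 230 281 [622. -35.]
side pump 0.88 [324. 192.] 502 309 330 175 202 [ 795. -288.]
side cone 0.95 [207. 319.] 755 192 227 292 332 [648. 232.]
```

View pics/c1.png

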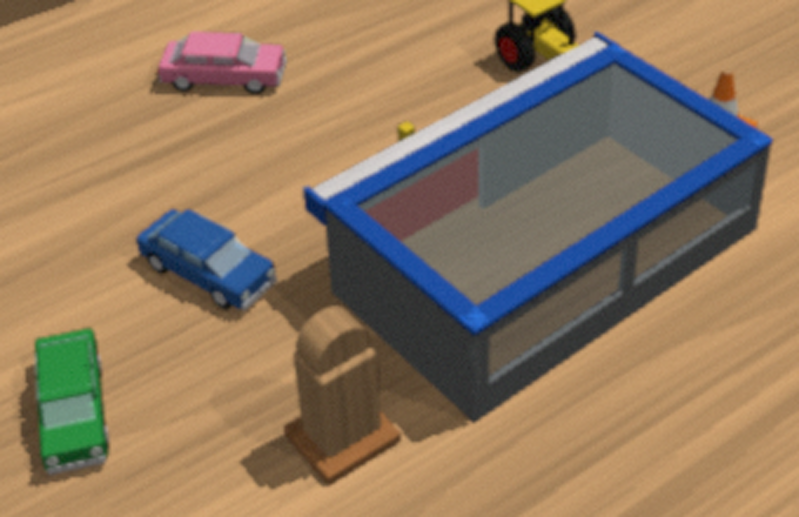

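View pics/c2.png

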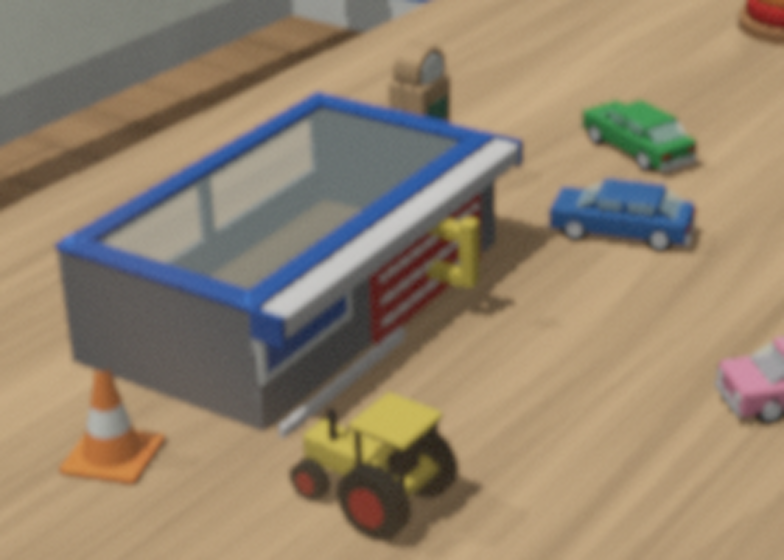

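```bash
cat > fit.py <<'E'
from h import *
import pickle
from scipy.optimize import least_squares
D=pickle.load(open('D.pkl','rb'))
def c1(u,v): return (u/2.35+140,v/2.35+190)
def c2(u,v): return (u/2.8+170,v/2.8+160)
obs=[('scene',c1(477,415),(75,-135,0)),('scene',c1(757,230),(75,135,0)),('scene',c1(333,297),(-75,-135,0)),
('side',c2(78,358),(75,135,0)),('side',c2(265,425),(-75,135,0)),('side',c2(488,245),(-75,-135,0)),
('scene',c1(477,325),(75,-135,85)),('scene',c1(770,142),(75,135,85)),('side',c2(320,96),(75,-135,85)),('side',c2(62,247),(75,135,85))]
def tf(p,P): c,s=np.cos(p[2]),np.sin(p[2]); P=np.atleast_2d(P); return np.c_[p[0]+c*P[:,0]-s*P[:,1],p[1]+s*P[:,0]+c*P[:,1],P[:,2]]
def res(p): return np.concatenate([proj(D[n],tf(p,P))[0]-uv for n,uv,P in obs])
if __name__=='__main__':
    s=least_squares(res,[680,0,0.],loss='soft_l1');print(s.x,s.fun.reshape(-1,2).round(1))
    p=s.x;np.save('g.npy',p)
    for n in('scene','side'):
        im=D[n]['color'][:,:,::-1].copy()
        B=np.array([(x,y,z) for x in(-75,75) for y in(-135,135) for z in(0,85)])
        q=proj(D[n],tf(p,B))
        for i in range(8):
            for j in range(i):
                if (B[i]!=B[j]).sum()==1: cv2.line(im,tuple(q[i].round().astype(int).tolist()),tuple(q[j].round().astype(int).tolist()),(0,255,255),1)
        for j in (0,.118):
          H=proj(D[n],tf(p,[(-84,-122+j*1000,40),(-84,4+j*1000,40)]))
          for h in H: cv2.circle(im,tuple(h.round().astype(int).tolist()),2,(255,0,255),-1)
        cv2.imwrite(f'pics/fit_{n}.png',im)
    # handle top from side view
    print('world from scene handle top', ray(D['scene'],c1(405,131),72), 'side', ray(D['side'],c2(468,222),72))
    c,s_=np.cos(p[2]),np.sin(p[2]);Ri=np.array([[c,s_],[-s_,c]])
    for n,uv in(('scene',c1(405,131)),('side',c2(468,222))): print(Ri@(ray(D[n],uv,72)[:2]-p[:2]))
    print('door left edge bottom', Ri@(ray(D['side'],c2(373,343),4)[:2]-p[:2]))
E
python3 fit.py; python3 -c "
import cv2,numpy as np
a=cv2.imread('pics/fit_scene.png')[190:410,140:480];b=cv2.imread('pics/fit_side.png')[160:360,170:450]
cv2.imwrite('pics/f2.png',cv2.resize(b,None,fx=2.8,fy=2.8));cv2.imwrite('pics/f1.png',cv2.resize(a,None,fx=2.35,fy=2.35))"
```

```text
[6.80610453e+02 2.53157643e+01 7.01958500e-02] [[-0.6  3.6]
 [-0.3 -1. ]
 [-0.6 -1.8]
 [-1.5  1.7]
 [ 0.3  2.5]
 [ 2.4 -0.9]
 [-0.6  2. ]
 [ 0.8 -2.4]
 [-1.5 -1.6]
 [-1.8 -1.4]]
world from scene handle top [575.16737214 -21.59132159  72.        ] side [570.00211488 -15.94585198  72.        ]
[-108.47338395  -39.39597736]
[-113.22995748  -33.40212901]
door left edge bottom [-78.43912704  26.58700148]
```

View pics/f2.png

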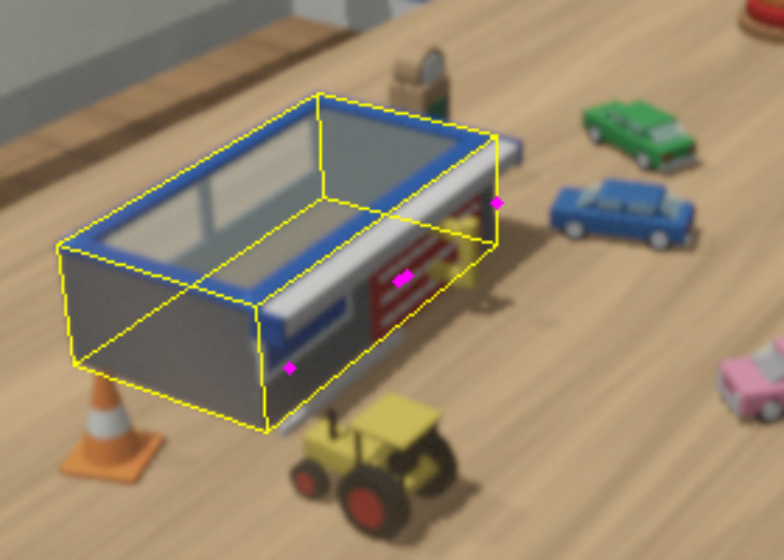

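View pics/f1.png

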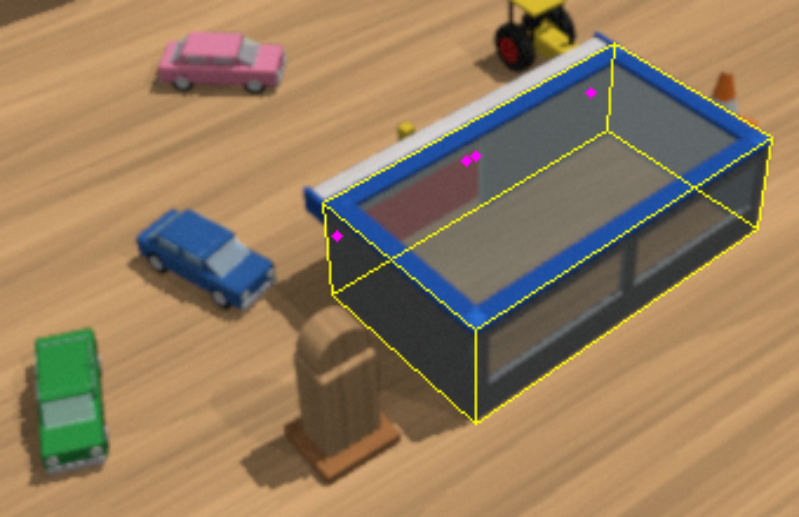

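```bash
cat >> h.py <<'E'
def shift(s,target,yaw):
    Rt=R.from_euler('xyz',s['tcp_rot']);d=Rt.inv().apply(np.array(target)-s['eef_pos'])
    Rg=R.from_euler('xyz',[np.pi,0,yaw]);rv=(Rt.inv()*Rg).as_rotvec(degrees=True)
    return rv.round(2).tolist(),d.round(1).tolist()
E
python3 -c "
from rig import r
from h import *
print(shift(r.sense(),[480,-90,230],.07))"
```

```text
([-0.0, 0.0, 14.43], [426.9, -387.8, 1.3])
```

>>> play_rows(moves=[[[0,0,14.4],[427,-388,0],1],[[0,0,14.4],[427,-388,0],1],[[0,0,14.4],[427,-388,0],1],[[0,0,14.4],[427,-388,0],1],[[0,0,14.4],[427,-388,0],1],[[0,0,14.4],[427,-388,0],1],[[0,0,14.4],[427,-388,0],1],[[0,0,14.4],[427,-388,0],1],[[0,0,14.4],[427,-388,0],1],[[0,0,14.4],[427,-388,0],1],[[0,0,14.4],[427,-388,0],1],[[0,0,14.4],[427,-388,0],1],[[0,0,14.4],[427,-388,0],1],[[0,0,14.4],[427,-388,0],1],[[0,0,14.4],[427,-388,0],1],[[0,0,14.4],[427,-388,0],1]])

```text
clock: 2.55
eef_pos: [479.6, -90.7, 231.3]
tcp_rot: [3.141, 0.0, 0.069]
contact_force: [-0.5, -0.0, -0.4]
opening: 0.999
```

Run:
```python
from rig import r
from h import *
import pickle
s=r.sense();f=r.grab_frame('wrist');print(s['clock'],s['eef_pos'],s['tcp_rot'],s['contact_force'])
g=np.load('g.npy')
O=[(k,o) for k in('car','door_handle','tractor','pump','door') for o in r.silhouettes(f,k)[:3]]
for k,o in O: print(k,o['conf'],o['location'],ray(f,o['location'],20,s)[:2].round(),o['mask'].sum())
pickle.dump((s,dict(f),O),open('W1.pkl','wb'))
cv2.imwrite('pics/w1.png',f['color'][:,:,::-1])
```

```text
2.55 [479.55403012 -90.71525073 231.29598019] [3.14145865e+00 1.77055635e-04 6.90327808e-02] [-0.53790241 -0.01538308 -0.42049116]
car 0.79 [265.8, 310.1] [356. -47.] 3935
car 0.69 [412.4, 128.2] [ 547. -171.] 5361
car 0.16 [24.3, 156.0] [498. 175.] 5517
door_handle 0.91 [226.1, 75.8] [578.  -7.] 815
tractor 0.63 [28.1, 154.6] [500. 171.] 5479
pump 0.5 [24.4, 156.0] [499. 175.] 5382
door 0.71 [228.7, 75.4] [579.  -9.] 861
door 0.47 [411.5, 122.9] [ 551. -169.] 5459
```

View pics/w1.png

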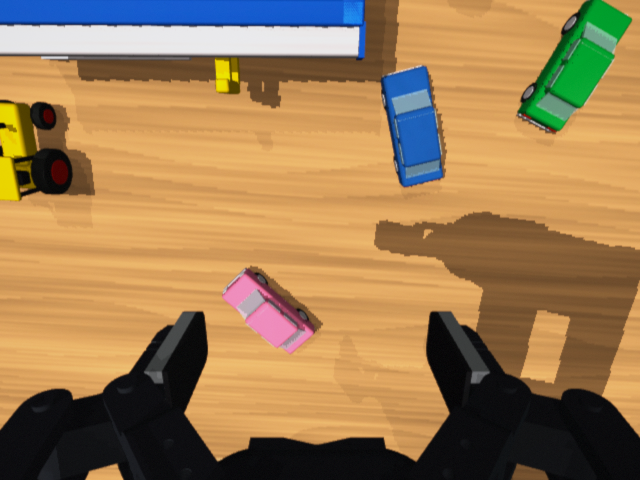

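Run:
```python
import pickle,cv2
s,f,O=pickle.load(open('W1.pkl','rb'));im=f['color'][:,:,::-1]
a=cv2.resize(im[0:110,180:280],None,fx=5,fy=5);b=cv2.resize(im[50:200,360:460],None,fx=4,fy=4)
cv2.imwrite('pics/w1a.png',a);cv2.imwrite('pics/w1b.png',b)
```

```text
(no output)
```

View pics/w1a.png

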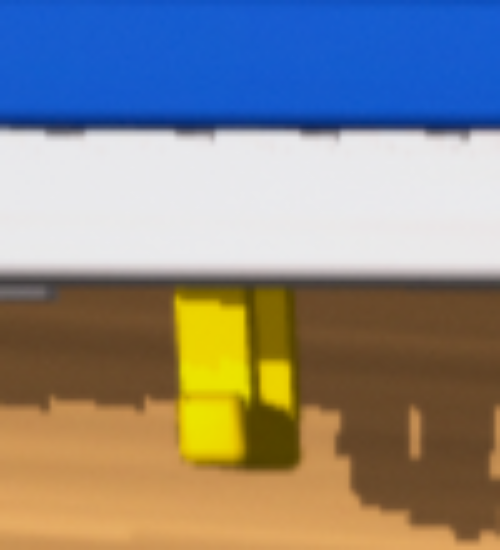

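View pics/w1b.png

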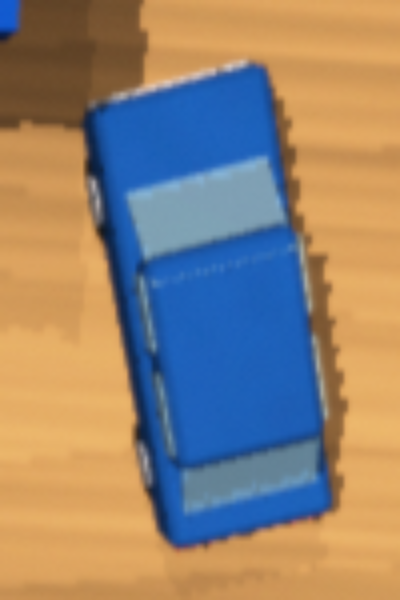

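Run:
```python
from h import *
import pickle
s,f,O=pickle.load(open('W1.pkl','rb'));g=np.load('g.npy')
c,sn=np.cos(g[2]),np.sin(g[2]);Ri=np.array([[c,sn],[-sn,c]])
G=lambda P:(Ri@(P[:2]-g[:2])).round(1)
h=ray(f,(222.2,86),72,s);print('handle',h,G(h))
a=ray(f,(5,53.5),82,s);b=ray(f,(357,57),82,s);print('rail',a,b,G(a),G(b),'yaw',np.arctan2(-(a-b)[0],(a-b)[1]))
C=[ray(f,u,24,s) for u in((383,76.2),(426.2,67),(404.5,186),(442.5,177))]
n=(C[0]+C[1])/2;t=(C[2]+C[3])/2
print('car',(n+t)/2,np.linalg.norm(n-t),np.linalg.norm(C[0]-C[1]),np.linalg.norm(C[2]-C[3]),'yaw',np.arctan2(*(n-t)[1::-1]))
print('car G',G((n+t)/2),G(n),G(t))
print('tractor',G(ray(f,(60,170),20,s)))
```

```text
handle [569.04064343 -15.71337616  72.        ] [-114.2  -33.1]
rail [579.31482229 130.52678323  82.        ] [ 594.01162675 -110.74018843   82.        ] [-93.7 112.1] [ -95.9 -129.6] yaw 0.060839933822643424
car [ 546.61649054 -171.80907341   24.        ] 95.63849190436626 36.23454278233348 34.91147525488826 yaw 0.32398969168186387
car G [-147.5 -187.2] [-101.2 -175.2] [-193.8 -199.2]
tractor [-183.8  132.5]
```

```bash
python3 -c "
from rig import r
from h import *
s=r.sense()
print(shift(s,[566.5,-16,120],.064),shift(s,[566.5,-16,38],.064))"
```

```text
([0.0, -0.0, 0.33], [91.5, -68.0, 111.3]) ([0.0, -0.0, 0.33], [91.5, -68.0, 193.3])
```

>>> play_rows(moves=[[[0,0,0.3],[91.5,-68,100],1],[[0,0,0.3],[91.5,-68,100],1],[[0,0,0.3],[91.5,-68,100],1],[[0,0,0.3],[91.5,-68,100],0.7],[[0,0,0.3],[91.5,-68,100],0.6],[[0,0,0.3],[91.5,-68,135],0.5],[[0,0,0.3],[91.5,-68,165],0.5],[[0,0,0.3],[91.5,-68,193],0.5],[[0,0,0.3],[91.5,-68,193],0.5],[[0,0,0.3],[91.5,-68,193],0.5]], newtons=20)

```text
clock: 3.85
eef_pos: [566.6, -16.6, 39.7]
tcp_rot: [3.141, -0.001, 0.064]
contact_force: [0.4, -0.7, 0.6]
opening: 0.501
```

Run:
```python
from rig import r
from h import *
s=r.sense();f=r.grab_frame('wrist');print(s['clock'],s['eef_pos'],s['tcp_rot'],s['contact_force'])
cv2.imwrite('pics/w2.png',f['color'][:,:,::-1])
f=r.grab_frame('side');cv2.imwrite('pics/s2.png',cv2.resize(f['color'][100:340,200:520,::-1],None,fx=2.5,fy=2.5))
```

```text
3.85 [566.63025102 -16.64236454  39.71708271] [ 3.14140363e+00 -7.37541955e-04  6.38039085e-02] [ 0.39171157 -0.65372957  0.57032818]
```

View pics/w2.png

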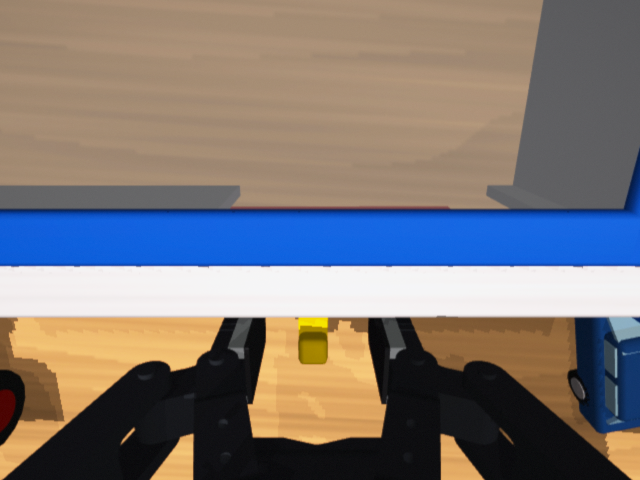

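View pics/s2.png

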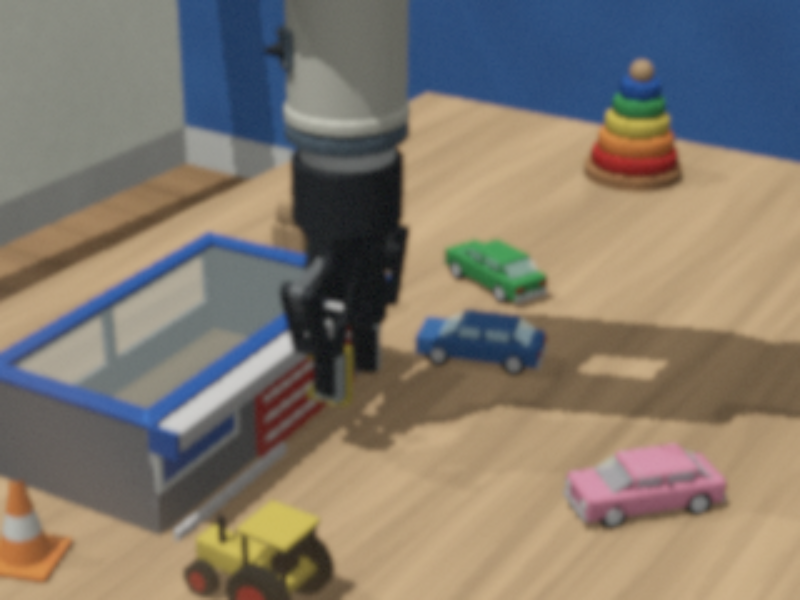

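>>> play_rows(moves=[[[0,0,0],[0,0,0],0.3],[[0,0,0],[0,0,0],0],[[0,0,0],[0,0,0],0],[[0,0,0],[0,0,0],0],[[0,0,0],[0,0,0],0],[[0,0,0],[0,0,0],0]], newtons=20)

```text
clock: 4.55
eef_pos: [568.6, -16.5, 41.8]
tcp_rot: [3.141, -0.005, 0.064]
contact_force: [-1.5, -1.2, 10.6]
opening: 0.116
```

Run:
```python
from rig import r
from h import *
s=r.sense();print(s['eef_pos'],s['contact_force'],s['opening'])
g=np.load('g.npy');g[2]=.064
c,sn=np.cos(g[2]),np.sin(g[2]);Ri=np.array([[c,sn],[-sn,c]])
# measure jamb & door edges in w2 style
f=r.grab_frame('wrist');cv2.imwrite('pics/w3.png',f['color'][:,:,::-1])
print(Ri@(s['eef_pos'][:2]-g[:2]))
print('garage y axis in tool: ', R.from_euler('xyz',s['tcp_rot']).inv().apply([-sn,c,0]))
for uv,z in(((240,187),62),((488,187),62)): print(Ri@(ray(f,uv,z,s)[:2]-g[:2]))
for uv,z in(((232,207),62),((450,207),62)): print(Ri@(ray(f,uv,z,s)[:2]-g[:2]))
```

```text
[568.59268836 -16.47173259  41.75760404] [-1.50709039 -1.20547721 10.60325303] 0.11607681288769175
[-114.46100525  -34.53770148]
garage y axis in tool:  [ 1.87402371e-04 -9.99999764e-01 -6.60478107e-04]
[-57.11803195  -9.93382263]
[-57.05039981 -89.64562165]
[-63.73923042  -6.91046075]
[-63.68222461 -78.15979211]
```

View pics/w3.png

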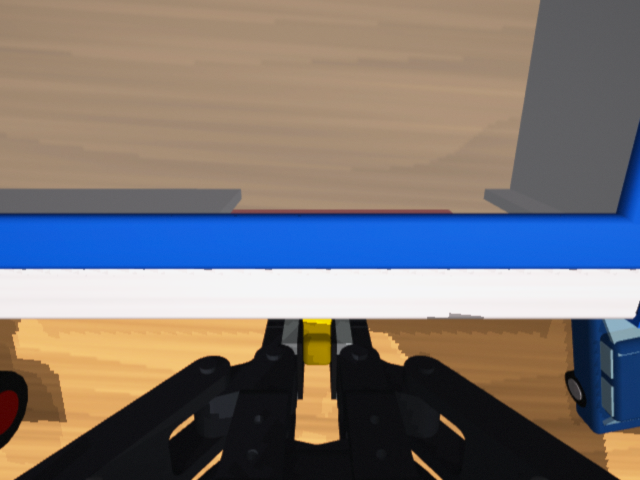

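>>> play_rows(moves=[[[0,0,0],[-1,-2,-1],0],[[0,0,0],[-1,-5,-1],0],[[0,0,0],[-1,-9,-1],0],[[0,0,0],[-1,-12,-1],0],[[0,0,0],[-1,-15,-1],0]])

```text
clock: 5.1
eef_pos: [567.7, -1.4, 42.5]
tcp_rot: [3.141, -0.007, 0.064]
contact_force: [5.2, -0.5, -11.0]
opening: 0.114
```

>>> play_rows(moves=[[[0,0,0],[-0.3,-3,0.5],0],[[0,0,0],[-0.3,-6,0.5],0],[[0,0,0],[-0.3,-9,0.5],0],[[0,0,0],[-0.3,-12,0.5],0],[[0,0,0],[-0.3,-15,0.5],0],[[0,0,0],[-0.3,-17,0.5],0]])

```text
clock: 5.7
eef_pos: [566.5, 15.8, 42.1]
tcp_rot: [3.141, -0.008, 0.064]
contact_force: [1.0, -0.5, 1.7]
opening: 0.108
```

>>> play_rows(moves=[[[0,0,0],[0,-1,0],0],[[0,0,0],[0,-2,0],0],[[0,0,0],[0,-3,0],0],[[0,0,0],[0,-4,0],0],[[0,0,0],[0,-5,0],0]])

```text
clock: 6.2
eef_pos: [566.2, 20.9, 42.2]
tcp_rot: [3.141, -0.008, 0.064]
contact_force: [1.1, -0.0, 1.7]
opening: 0.107
```

>>> play_rows(moves=[[[0,0,0],[0,-1,0],0],[[0,0,0],[0,-2,0],0],[[0,0,0],[0,-3,0],0]])

```text
clock: 6.5
eef_pos: [566.0, 23.9, 42.2]
tcp_rot: [3.141, -0.007, 0.064]
contact_force: [1.1, -1.4, 0.7]
opening: 0.11
```

>>> play_rows(moves=[[[0,0,0],[0,-1,0],0],[[0,0,0],[0,-2,0],0],[[0,0,0],[0,-3,0],0]])

```text
clock: 6.8
eef_pos: [565.8, 27.0, 42.2]
tcp_rot: [3.141, -0.008, 0.064]
contact_force: [1.0, -0.7, 0.7]
opening: 0.113
```

>>> play_rows(moves=[[[0,0,0],[0,-1,0],0],[[0,0,0],[0,-2,0],0]])

```text
clock: 7.0
eef_pos: [565.7, 29.1, 42.2]
tcp_rot: [3.141, -0.008, 0.064]
contact_force: [1.8, -0.2, 1.4]
opening: 0.112
```

>>> play_rows(moves=[[[0,0,0],[0,-1,0],0],[[0,0,0],[0,-2,0],0]])

```text
clock: 7.2
eef_pos: [565.5, 31.2, 42.2]
tcp_rot: [3.141, -0.008, 0.064]
contact_force: [0.8, -0.7, 1.1]
opening: 0.109
```

>>> play_rows(moves=[[[0,0,0],[0,-1,0],0],[[0,0,0],[0,-2,0],0]])

```text
clock: 7.4
eef_pos: [565.4, 33.3, 42.2]
tcp_rot: [3.141, -0.008, 0.064]
contact_force: [0.6, -0.5, 2.8]
opening: 0.114
```

>>> play_rows(moves=[[[0,0,0],[0,-1,0],0],[[0,0,0],[0,-2,0],0]])

```text
clock: 7.6
eef_pos: [565.3, 35.4, 42.2]
tcp_rot: [3.141, -0.008, 0.064]
contact_force: [0.6, -1.1, 1.3]
opening: 0.11
```

>>> play_rows(moves=[[[0,0,0],[0,-1,0],0],[[0,0,0],[0,-2,0],0]])

```text
clock: 7.8
eef_pos: [565.1, 37.5, 42.2]
tcp_rot: [3.141, -0.008, 0.064]
contact_force: [0.9, 0.1, 1.7]
opening: 0.11
```

>>> play_rows(moves=[[[0,0,0],[0,-1,0],0],[[0,0,0],[0,-2,0],0]])

```text
clock: 8.0
eef_pos: [565.0, 39.6, 42.2]
tcp_rot: [3.141, -0.008, 0.064]
contact_force: [1.3, -0.3, 1.7]
opening: 0.109
```

>>> play_rows(moves=[[[0,0,0],[0,-1,0],0],[[0,0,0],[0,-2,0],0]])

```text
clock: 8.2
eef_pos: [564.9, 41.6, 42.2]
tcp_rot: [3.141, -0.008, 0.064]
contact_force: [1.6, 0.1, 1.8]
opening: 0.11
```

>>> play_rows(moves=[[[0,0,0],[0,-1,0],0],[[0,0,0],[0,-2,0],0]])

```text
clock: 8.4
eef_pos: [564.7, 43.7, 42.2]
tcp_rot: [3.141, -0.008, 0.064]
contact_force: [1.7, -0.3, 2.0]
opening: 0.111
```

>>> play_rows(moves=[[[0,0,0],[0,-1,0],0],[[0,0,0],[0,-2,0],0]])

```text
clock: 8.6
eef_pos: [564.6, 45.8, 42.2]
tcp_rot: [3.141, -0.008, 0.064]
contact_force: [0.6, -0.7, 0.8]
opening: 0.108
```

>>> play_rows(moves=[[[0,0,0],[0,-1,0],0],[[0,0,0],[0,-2,0],0]])

```text
clock: 8.8
eef_pos: [564.5, 47.9, 42.2]
tcp_rot: [3.141, -0.008, 0.064]
contact_force: [1.0, -1.4, 1.1]
opening: 0.114
```

>>> play_rows(moves=[[[0,0,0],[0,-1,0],0]])

```text
clock: 8.9
eef_pos: [564.4, 48.9, 42.2]
tcp_rot: [3.141, -0.008, 0.064]
contact_force: [1.4, -1.9, 1.7]
opening: 0.118
```

>>> play_rows(moves=[[[0,0,0],[0,-1,0],0]])

```text
clock: 9.0
eef_pos: [564.4, 49.9, 42.2]
tcp_rot: [3.141, -0.008, 0.064]
contact_force: [1.4, -1.7, 0.2]
opening: 0.11
```

>>> play_rows(moves=[[[0,0,0],[0,-1,0],0]])

```text
clock: 9.1
eef_pos: [564.3, 50.8, 42.1]
tcp_rot: [3.14, -0.007, 0.065]
contact_force: [1.1, -3.0, 1.7]
opening: 0.112
```

>>> play_rows(moves=[[[0,0,0],[0,-1,0],0]])

```text
clock: 9.2
eef_pos: [564.2, 51.7, 42.1]
tcp_rot: [3.14, -0.008, 0.065]
contact_force: [1.0, -3.6, 1.6]
opening: 0.106
```

>>> play_rows(moves=[[[0,0,0],[0,-0.7,0],0],[[0,0,0],[0,-0.7,0],0]])

```text
clock: 9.4
eef_pos: [564.1, 52.4, 42.1]
tcp_rot: [3.14, -0.007, 0.065]
contact_force: [1.7, -3.0, 1.2]
opening: 0.112
```

>>> play_rows(moves=[[[0,0,0],[0,2,0],0],[[0,0,0],[0,4,0],0],[[0,0,0],[0,6.5,0],0],[[0,0,0],[0,9,0],0],[[0,0,0],[0,11,0],0],[[0,0,0],[0,12.5,0],0],[[0,0,0],[0,12.5,0],0],[[0,0,0],[0,12.5,0],0],[[0,0,0],[0,12.5,0],0],[[0,0,0],[0,12.5,0],0]])

```text
clock: 10.4
eef_pos: [565.0, 39.9, 42.1]
tcp_rot: [3.14, -0.008, 0.065]
contact_force: [1.3, -0.9, 3.0]
opening: 0.11
```

>>> play_rows(moves=[[[0,0,0],[0,0,0],0.4],[[0,0,0],[0,0,0],0.4],[[0,0,0],[0,0,0],0.4],[[0,0,0],[0,0,0],0.4],[[0,0,0],[-2,0,-40],0.4],[[0,0,0],[-2,0,-90],0.4],[[0,0,0],[-30,40,-130],0.8],[[0,0,0],[-80,90,-170],1],[[0,0,0],[-100,130,-190],1],[[0,0,0],[-100,150,-190],1],[[0,0,0],[-100,150,-190],1],[[0,0,0],[-100,150,-190],1]])

```text
clock: 11.6
eef_pos: [473.3, -117.2, 232.3]
tcp_rot: [3.139, -0.009, 0.062]
contact_force: [0.2, -0.1, -0.5]
opening: 1.003
```

Run:
```python
from rig import r
from h import *
import pickle
s=r.sense();f=r.grab_frame('wrist');print(s['clock'],s['eef_pos'],s['tcp_rot'],s['contact_force'])
pickle.dump((s,dict(f)),open('W4.pkl','wb'))
cv2.imwrite('pics/w4.png',f['color'][:,:,::-1])
f=r.grab_frame('side');cv2.imwrite('pics/s4.png',cv2.resize(f['color'][150:370,160:460,::-1],None,fx=2.6,fy=2.6))
```

```text
11.6 [ 473.32125226 -117.23209137  232.33583476] [ 3.13949534 -0.00901932  0.06178352] [ 0.18948707 -0.0801562  -0.46697425]
```

View pics/w4.png

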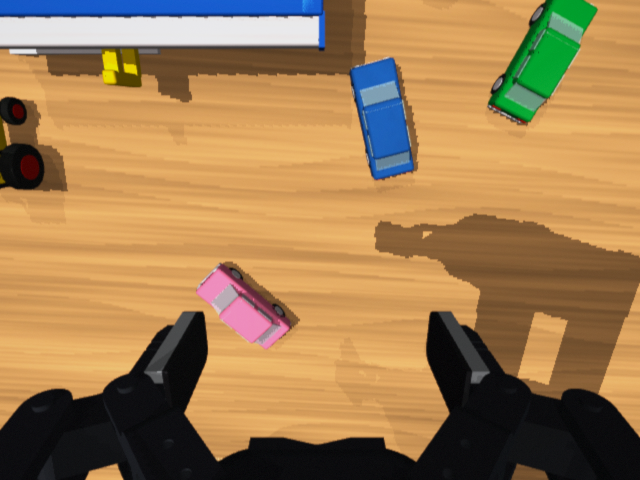

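View pics/s4.png

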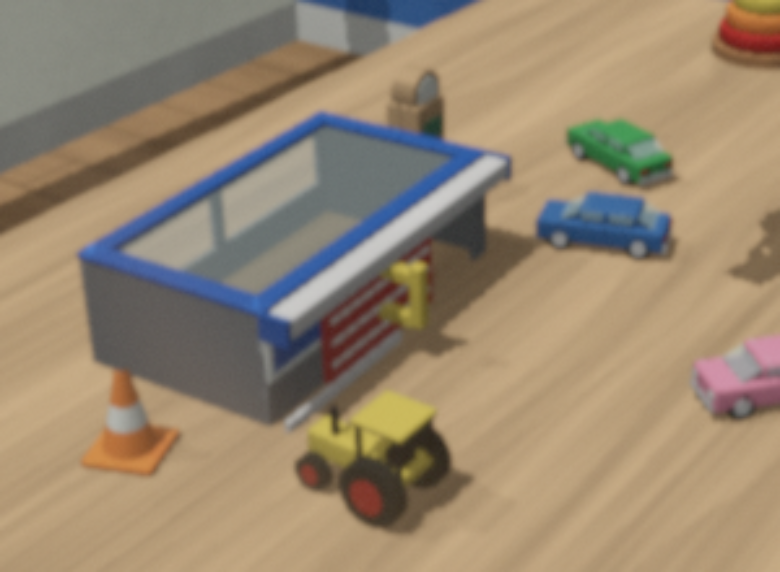

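Run:
```python
from rig import r
from h import *
import pickle
from scipy.optimize import least_squares
g=np.load('g.npy');g[2]=.063
def tfm(p,P): c,s=np.cos(p[2]),np.sin(p[2]);P=np.atleast_2d(P);return np.c_[p[0]+c*P[:,0]-s*P[:,1],p[1]+s*P[:,0]+c*P[:,1],P[:,2]]
M=np.array([(49,19,22),(49,-19,22),(-49,19,22),(-49,-19,22)])
for fn,uv in(('W1.pkl',[(383,76.2),(426.2,67),(404.5,186),(442.5,177)]),('W4.pkl',[(351,69),(393.5,58.5),(375,179),(413,171)])):
    s,f=pickle.load(open(fn,'rb'))[:2]
    o=least_squares(lambda p:(proj(f,tfm(p,M),s)-uv).ravel(),[545,-172,.3]);print(fn,o.x,o.fun.round(1))
    im=f['color'][:,:,::-1].copy()
    for z in(7,25):
        q=proj(f,tfm(o.x,[(50,19,z),(50,-19,z),(-50,-19,z),(-50,19,z)]),s).round().astype(int);cv2.polylines(im,[q.reshape(-1,1,2)],True,(0,255,255),1)
    q=proj(f,tfm(g,[(-94,-135,82),(-94,135,82)]),s).round().astype(int);cv2.polylines(im,[q.reshape(-1,1,2)],True,(0,0,255),1)
cv2.imwrite('pics/w4o.png',cv2.resize(im[0:200,300:460],None,fx=3,fy=3))
c,sn=np.cos(g[2]),np.sin(g[2]);Ri=np.array([[c,sn],[-sn,c]])
print(Ri@(ray(f,(122.5,80),72,s)[:2]-g[:2]),Ri@(ray(f,(320,47),82,s)[:2]-g[:2]),Ri@(ray(f,(10,45),82,s)[:2]-g[:2]))
```

```text
W1.pkl [ 5.46329176e+02 -1.72314220e+02  3.19668925e-01] [-0.7  0.5  0.8 -2.4 -1.6  1.8  1.4  0.6]
W4.pkl [ 5.45789581e+02 -1.72121187e+02  3.11163805e-01] [-0.9  0.1  1.  -1.5 -1.5  2.   1.3 -0.2]
[-115.6694858    11.70143479] [ -95.18033351 -132.05159906] [-93.91794555  80.64541675]
```

View pics/w4o.png

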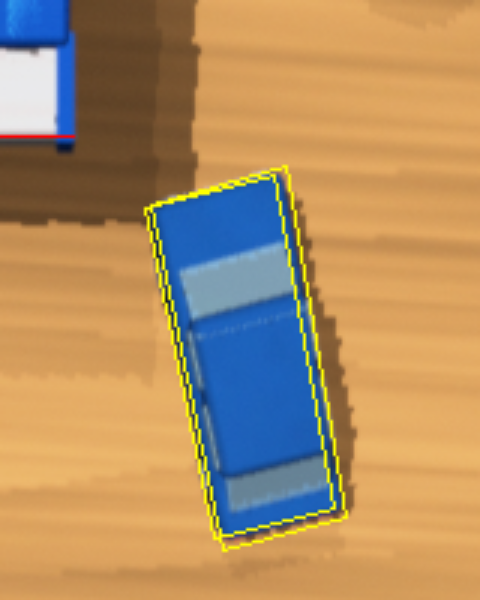

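```bash
python3 -c "
from rig import r
from h import *
s=r.sense()
print(shift(s,[519.4,-181,80],.315),shift(s,[519.4,-181,3],.315))"
```

```text
([0.11, -0.4, -14.37], [40.6, 68.2, 151.5]) ([0.11, -0.4, -14.37], [40.1, 68.2, 228.5])
```

>>> play_rows(moves=[[[0.1,-0.4,-7],[20,34,40],1],[[0.1,-0.4,-14.4],[40,68,80],1],[[0.1,-0.4,-14.4],[40,68,120],1],[[0.1,-0.4,-14.4],[40,68,160],1],[[0.1,-0.4,-14.4],[40,68,190],1],[[0.1,-0.4,-14.4],[40,68,215],1],[[0.1,-0.4,-14.4],[40,68,228],1],[[0.1,-0.4,-14.4],[40,68,228],1],[[0.1,-0.4,-14.4],[40,68,228],1]], newtons=30)

```text
clock: 12.6
eef_pos: [519.8, -180.3, 3.7]
tcp_rot: [3.142, 0.0, 0.316]
contact_force: [0.2, -0.7, -0.4]
opening: 1.001
```

Run:
```python
from rig import r
from h import *
s=r.sense();f=r.grab_frame('wrist');print(s['clock'],s['eef_pos'],s['tcp_rot'],s['contact_force'])
cv2.imwrite('pics/w5.png',f['color'][:,:,::-1])
```

```text
12.6 [ 519.80644759 -180.2632597     3.69876739] [3.14153490e+00 1.70742538e-04 3.16427059e-01] [ 0.23772992 -0.74276253 -0.40327986]
```

View pics/w5.png

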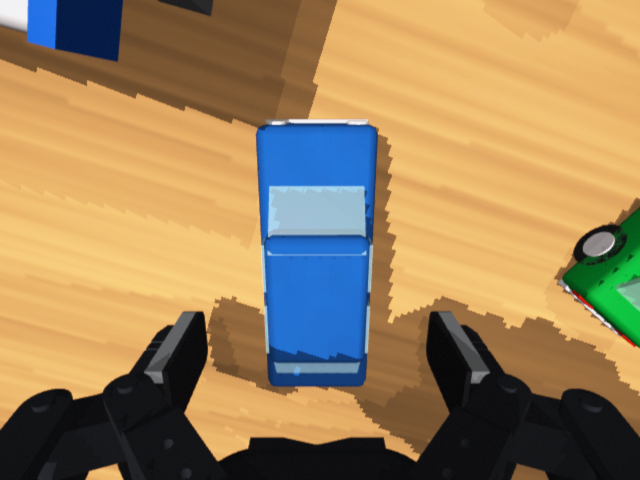

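>>> play_rows(moves=[[[0,0,0],[0,0,0],0.6],[[0,0,0],[0,0,0],0.3],[[0,0,0],[0,0,0],0.3],[[0,0,0],[0,0,0],0.3],[[0,0,0],[0,0,0],0.3],[[0,0,0],[0,0,0],0.3],[[0,0,0],[0,0,0],0.3]], newtons=30)

```text
clock: 13.35
eef_pos: [520.7, -180.8, 5.1]
tcp_rot: [3.14, -0.002, 0.316]
contact_force: [-0.8, 0.9, 6.3]
opening: 0.442
```

Run:
```python
from rig import r
from h import *
s=r.sense();print(s['clock'],s['eef_pos'],s['tcp_rot'],s['contact_force'],s['opening'])
g=np.load('g.npy');g[2]=.063
c,sn=np.cos(g[2]),np.sin(g[2])
for gx in(-190,-112):
    P=g[:2]+np.array([[c,-sn],[sn,c]])@[gx,-80]
    for z in (4,12): print(gx,P,shift(s,[*P,z],.063))
f=r.grab_frame('wrist');cv2.imwrite('pics/w6.png',f['color'][:,:,::-1])
```

```text
13.35 [ 520.65227592 -180.79748724    5.14439955] [ 3.14010988e+00 -1.79832001e-03  3.15969650e-01] [-0.76028174  0.86118658  6.3443599 ] 0.44155422045507803
-190 [496.02405026 -66.48761163] ([0.07, -0.11, 14.49], [12.1, -116.3, 1.0])
-190 [496.02405026 -66.48761163] ([0.07, -0.11, 14.49], [12.1, -116.3, -7.0])
-112 [573.86931045 -61.57686159] ([0.07, -0.11, 14.49], [87.6, -96.8, 1.2])
-112 [573.86931045 -61.57686159] ([0.07, -0.11, 14.49], [87.6, -96.8, -6.8])
```

View pics/w6.png

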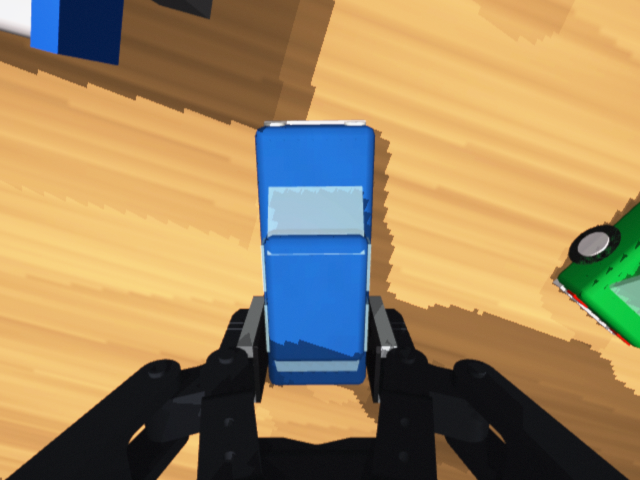

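>>> play_rows(moves=[[[0,0,0],[-10,0,-7],0.3],[[0,0,4],[-20,-20,-7],0.3],[[0,0,8],[-10,-50,-7],0.3],[[0,0,12],[0,-85,-7],0.3],[[0.1,-0.1,14.5],[12,-116,-7],0.3],[[0.1,-0.1,14.5],[12,-116,-7],0.3],[[0.1,-0.1,14.5],[12,-116,-7],0.3],[[0.1,-0.1,14.5],[12,-116,-7],0.3]])

```text
clock: 14.2
eef_pos: [495.8, -67.5, 12.2]
tcp_rot: [-3.141, -0.0, 0.063]
contact_force: [-0.5, 0.5, -1.5]
opening: 0.439
```

Run:
```python
from rig import r
from h import *
s=r.sense();print(s['clock'],s['eef_pos'],s['tcp_rot'],s['contact_force'],s['opening'])
f=r.grab_frame('wrist');cv2.imwrite('pics/w7.png',f['color'][:,:,::-1])
g=np.load('g.npy');g[2]=.063
c,sn=np.cos(g[2]),np.sin(g[2])
P=g[:2]+np.array([[c,-sn],[sn,c]])@[-112,-80]
print(shift(s,[*P,5],.063))
f=r.grab_frame('side');cv2.imwrite('pics/s7.png',cv2.resize(f['color'][150:370,160:460,::-1],None,fx=2.6,fy=2.6))
```

```text
14.2 [495.81985559 -67.51188505  12.22900633] [-3.14127334e+00 -2.95678157e-04  6.30395973e-02] [-0.51845232  0.48629231 -1.51459754] 0.43895101091224176
([-0.02, -0.02, 0.0], [78.3, -1.0, 7.3])
```

View pics/w7.png

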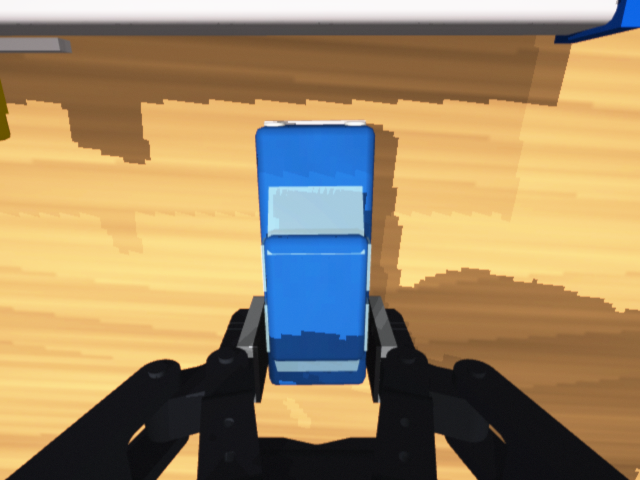

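View pics/s7.png

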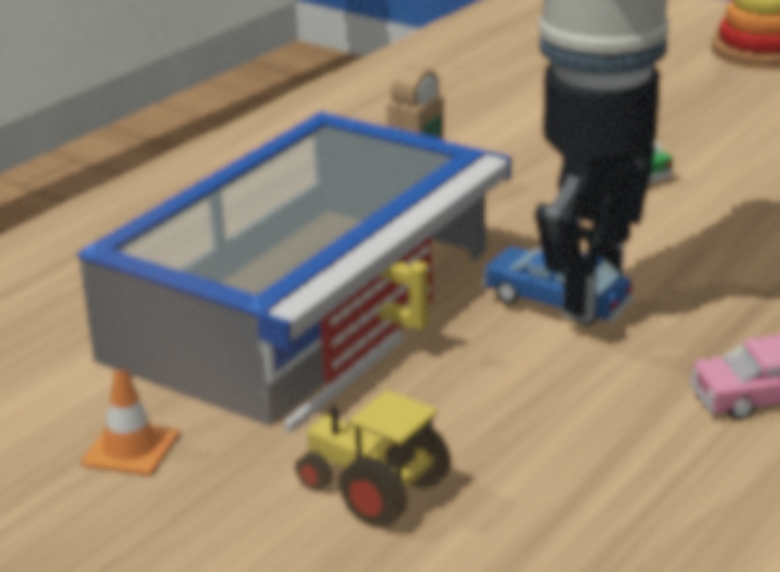

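>>> play_rows(moves=[[[0,0,0],[15,-1,0],0.3],[[0,0,0],[35,-1,0],0.3],[[0,0,0],[50,-1,3],0.3],[[0,0,0],[50,-1,6],0.3],[[0,0,0],[50,-1,7.5],0.3],[[0,0,0],[50,-1,7.5],0.3]])

```text
clock: 14.9
eef_pos: [546.2, -64.4, 5.2]
tcp_rot: [3.142, -0.002, 0.061]
contact_force: [2.4, -0.4, 3.8]
opening: 0.436
```

>>> play_rows(moves=[[[0,0,0],[0,0,0],0.55],[[0,0,0],[0,0,0],0.7],[[0,0,0],[0,0,0],0.7],[[0,0,0],[0,0,0],0.75],[[0,0,0],[-2,0,-30],0.75],[[0,0,0],[-10,0,-70],0.75],[[0,0,0],[-50,0,-110],0.6],[[0,0,0],[-90,0,-150],0.5],[[0,0,0],[-90,0,-150],0.4],[[0,0,0],[-90,0,-150],0.3]])

```text
clock: 15.9
eef_pos: [456.0, -70.1, 156.4]
tcp_rot: [3.141, -0.005, 0.061]
contact_force: [-0.3, -0.3, -0.1]
opening: 0.305
```

Run:
```python
from rig import r
from h import *
import pickle
s=r.sense();f=r.grab_frame('wrist');print(s['clock'],s['eef_pos'],s['tcp_rot'],s['contact_force'],s['opening'])
cv2.imwrite('pics/w8.png',f['color'][:,:,::-1]);pickle.dump((s,dict(f)),open('W8.pkl','wb'))
```

```text
15.9 [455.95577885 -70.07234781 156.36064671] [ 3.14089389 -0.00508775  0.06100793] [-0.25833273 -0.28275096 -0.14088643] 0.30472708007623545
```

View pics/w8.png

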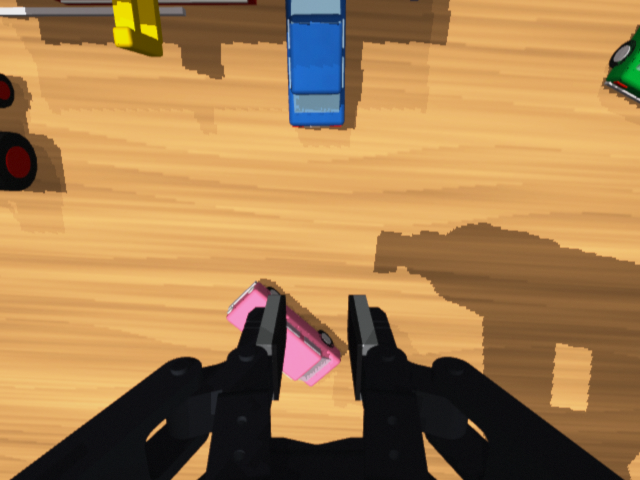

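Run:
```python
from h import *
import pickle
s,f=pickle.load(open('W8.pkl','rb'))
g=np.load('g.npy');g[2]=.063
c,sn=np.cos(g[2]),np.sin(g[2]);M=np.array([[c,-sn],[sn,c]])
G=lambda P:(M.T@(P[:2]-g[:2])).round(1)
for uv,z in(((290,121),20),((344,121),20),((289,30),24),((345,30),24),((317,126),12)):
    print(uv,G(ray(f,uv,z,s)))
print('door edge',G(ray(f,(254,3),4,s)))
Rt=R.from_euler('xyz',s['tcp_rot'])
for gx in(-190,-165):
  for z in (70,12):
    P=np.array([*(g[:2]+M@[gx,-80]),z]); print(gx,z,P,Rt.inv().apply(P-s['eef_pos']).round(1))
Rg=R.from_euler('xyz',[np.pi,0,.063])*R.from_rotvec([0,np.deg2rad(50),0])
print((Rt.inv()*Rg).as_rotvec(degrees=True), Rg.as_matrix().round(2))
```

```text
(290, 121) [-158.5  -62.9]
(344, 121) [-158.5 -100.3]
(289, 30) [-102.7  -63.8]
(345, 30) [-102.7  -99.5]
(317, 126) [-162.2  -81.7]
door edge [-83.2 -39.5]
-190 70 [496.02405026 -66.48761163  70.        ] [39.8 -1.2 86.6]
-190 12 [496.02405026 -66.48761163  12.        ] [ 39.5  -1.2 144.6]
-165 70 [520.97445416 -64.91365328  70.        ] [64.8 -1.2 86.7]
-165 12 [520.97445416 -64.91365328  12.        ] [ 64.5  -1.3 144.7]
[ 0.08754761 49.70851401 -0.08926627] [[ 0.64  0.06  0.76]
 [ 0.04 -1.    0.05]
 [ 0.77  0.   -0.64]]
```

>>> play_rows(moves=[[[0,8,0],[0,0,0],0.15],[[0,16,0],[0,0,0],0.15],[[0,24,0],[10,0,0],0.15],[[0,32,0],[20,0.3,20],0.15],[[0,40,0],[30,0.3,50],0.15],[[0,46,0],[38,0.3,80],0.15],[[0,49.7,0],[38,0.3,100],0.15],[[0,49.7,0],[38,0.3,120],0.15],[[0,49.7,0],[38,0.3,130],0.15],[[0,49.7,0],[38,0.3,130],0.15],[[0,49.7,0],[38,0.3,130],0.15]])

```text
clock: 17.05
eef_pos: [485.1, -3.7, 86.9]
tcp_rot: [-2.921, -0.662, 0.042]
contact_force: [-0.4, 0.1, -1.2]
opening: 0.148
```

Run:
```python
from rig import r
from h import *
import pickle
s=r.sense();f=r.grab_frame('wrist');print(s['clock'],s['eef_pos'],s['tcp_rot'],s['contact_force'],s['opening'])
cv2.imwrite('pics/w9.png',f['color'][:,:,::-1]);pickle.dump((s,dict(f)),open('W9.pkl','wb'))
f=r.grab_frame('side');cv2.imwrite('pics/s9.png',cv2.resize(f['color'][150:370,160:460,::-1],None,fx=2.6,fy=2.6))
```

```text
17.05 [485.10772945  -3.68367946  86.8532895 ] [-2.92132651 -0.66238912  0.04215586] [-0.42228595  0.13168588 -1.1618436 ] 0.14768521274539612
```

View pics/w9.png

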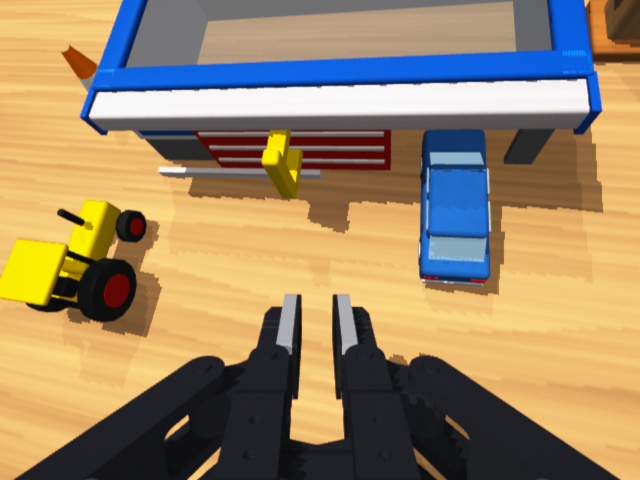

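View pics/s9.png

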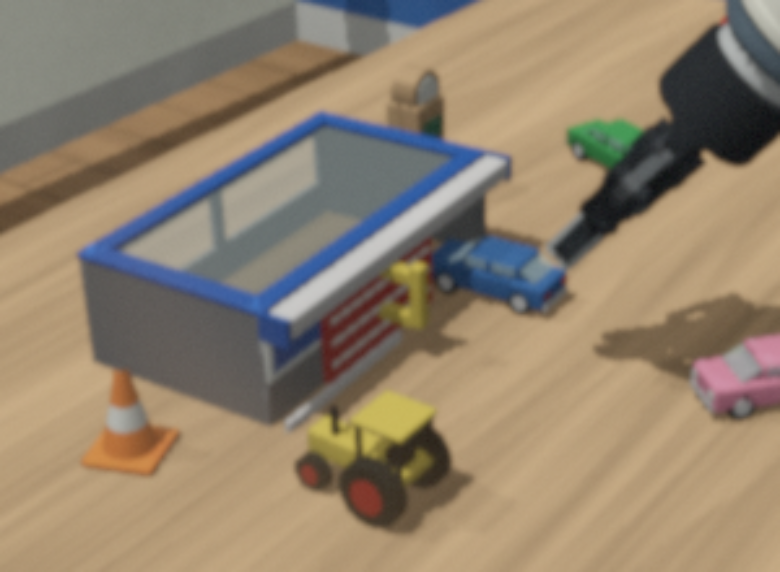

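```bash
cat > tilt.py <<'E'
from rig import r
from h import *
import sys
def tgt(gx,gy,z,tilt,yaw=.063):
    g=np.load('g.npy');g[2]=.063
    c,sn=np.cos(g[2]),np.sin(g[2]);M=np.array([[c,-sn],[sn,c]])
    s=r.sense();Rt=R.from_euler('xyz',s['tcp_rot'])
    P=np.array([*(g[:2]+M@[gx,gy]),z])
    Rg=R.from_euler('xyz',[np.pi,0,yaw])*R.from_rotvec([0,np.deg2rad(tilt),0])
    return (Rt.inv()*Rg).as_rotvec(degrees=True).round(1).tolist(),Rt.inv().apply(P-s['eef_pos']).round(1).tolist()
def st():
    s=r.sense();g=np.load('g.npy');c,sn=np.cos(.063),np.sin(.063);M=np.array([[c,-sn],[sn,c]])
    Rt=R.from_euler('xyz',s['tcp_rot'])
    print('clk',s['clock'],'G',(M.T@(s['eef_pos'][:2]-g[:2])).round(1),'z',s['eef_pos'][2].round(1),'zax',Rt.as_matrix()[:,2].round(3),'F',s['contact_force'].round(1),'op',round(s['opening'],3),'q',s['qpos'].round(2))
E
python3 -c "
from tilt import *
st();print(tgt(-190,-81.7,40,50))"
```

```text
clk 17.15 G [-198.7  -16.2] z 85.2 zax [ 0.587  0.244 -0.772] F [-1.  -0.3 -0.1] op 0.145 q [-0.3   0.32  2.47  2.    0.47 -0.77]
([-11.8, 12.2, -2.3], [-19.6, 73.0, 26.6])
```

>>> play_rows(moves=[[[-11.8,12.2,-2.3],[-30,73,0],0.15],[[-11.8,12.2,-2.3],[-30,73,0],0.15],[[-11.8,12.2,-2.3],[-30,73,0],0.15],[[-11.8,12.2,-2.3],[-30,73,0],0.15],[[-11.8,12.2,-2.3],[-30,73,0],0.15],[[-11.8,12.2,-2.3],[-30,73,0],0.15],[[-11.8,12.2,-2.3],[-30,73,0],0.15],[[-11.8,12.2,-2.3],[-30,73,0],0.15]])

```text
clock: 17.95
eef_pos: [473.5, -74.4, 55.2]
tcp_rot: [-3.139, -0.875, 0.063]
contact_force: [0.3, -0.3, 1.2]
opening: 0.151
```

```bash
python3 -c "
from tilt import *
st();print(tgt(-190,-81.7,12,50))"
```

```text
clk 17.95 G [-212.9  -86.5] z 55.2 zax [ 0.766  0.051 -0.641] F [ 0.3 -0.3  1.2] op 0.151 q [-0.42  0.59  2.61  2.68  0.93 -1.6 ]
([-0.1, -0.1, -0.0], [-18.5, -4.6, 45.3])
```

>>> play_rows(moves=[[[0,0,0],[14.8,-4.6,17.6],0.15],[[0,0,0],[14.8,-4.6,17.6],0.15],[[0,0,0],[-2,-4.6,31],0.15],[[0,0,0],[-18.5,-4.6,45.3],0.15],[[0,0,0],[-18.5,-4.6,45.3],0.15],[[0,0,0],[-18.5,-4.6,45.3],0.15]])

```text
clock: 18.55
eef_pos: [495.8, -67.8, 12.1]
tcp_rot: [-3.137, -0.874, 0.062]
contact_force: [0.3, 0.5, -0.4]
opening: 0.152
```

```bash
python3 -c "
from tilt import *
st();print(tgt(-150,-81.7,12,50))
f=r.grab_frame('wrist');cv2.imwrite('pics/w10.png',f['color'][:,:,::-1])
f=r.grab_frame('side');cv2.imwrite('pics/s10.png',cv2.resize(f['color'][150:370,160:460,::-1],None,fx=2.6,fy=2.6))"
```

```text
clk 18.55 G [-190.3  -81.3] z 12.1 zax [ 0.765  0.052 -0.642] F [ 0.3  0.5 -0.4] op 0.152 q [-0.36  0.75  2.56  2.76  1.02 -1.65]
([-0.2, -0.1, -0.0], [25.8, 0.5, 31.0])
```

View pics/w10.png

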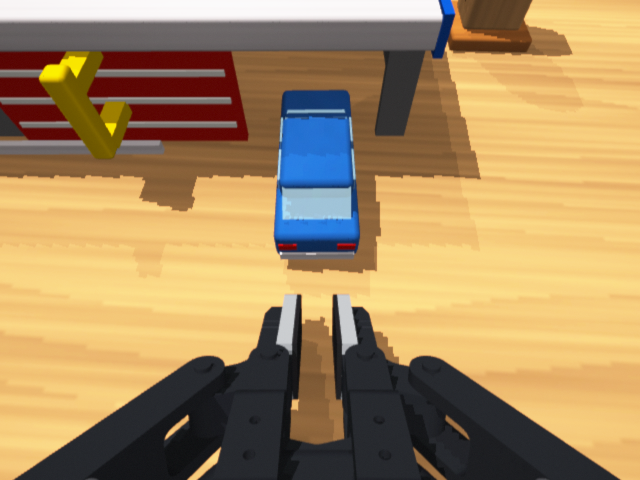

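View pics/s10.png

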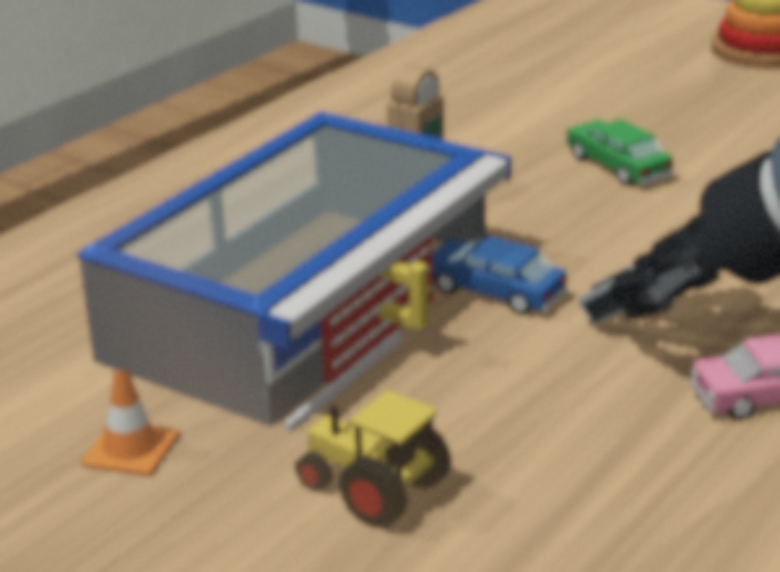

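>>> play_rows(moves=[[[0,0,0],[5,0,6],0.15],[[0,0,0],[10,0,12],0.15],[[0,0,0],[14,0,16.8],0.15],[[0,0,0],[18,0,21.6],0.15],[[0,0,0],[22,0.3,26.4],0.15],[[0,0,0],[25.8,0.5,31],0.15],[[0,0,0],[25.8,0.5,31],0.15]])

```text
clock: 19.35
eef_pos: [537.6, -66.0, 13.4]
tcp_rot: [-3.14, -0.877, 0.064]
contact_force: [-1.4, -0.4, 0.0]
opening: 0.153
```

```bash
python3 -c "
from tilt import *
st();print(tgt(-110,-81.7,12,50))
f=r.grab_frame('wrist');cv2.imwrite('pics/w11.png',f['color'][:,:,::-1])"
```

```text
clk 19.35 G [-148.4  -82.2] z 13.4 zax [ 0.767  0.051 -0.639] F [-1.4 -0.4  0. ] op 0.153 q [-0.3   0.72  2.48  2.79  0.93 -1.59]
([-0.2, -0.3, 0.0], [23.5, -0.4, 30.4])
```

View pics/w11.png

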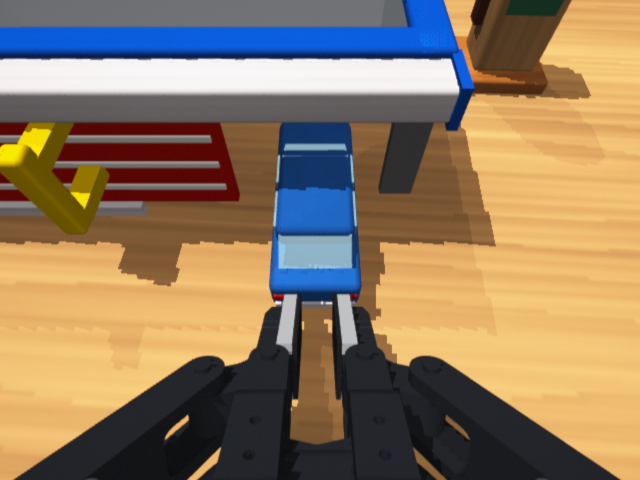

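>>> play_rows(moves=[[[0,0,0],[4,0,5],0.15],[[0,0,0],[8,0,10],0.15],[[0,0,0],[12,0,15.5],0.15],[[0,0,0],[16,-0.2,20.5],0.15],[[0,0,0],[20,-0.4,25.5],0.15],[[0,0,0],[23.5,-0.4,30.4],0.15],[[0,0,0],[23.5,-0.4,30.4],0.15]])

```text
clock: 20.1
eef_pos: [576.5, -63.0, 12.1]
tcp_rot: [-3.14, -0.878, 0.065]
contact_force: [-0.7, 0.4, 0.1]
opening: 0.149
```

```bash
python3 -c "
from tilt import *
st();print(tgt(-85,-81.7,12,50),tgt(-65,-81.7,12,50))
f=r.grab_frame('wrist');cv2.imwrite('pics/w12.png',f['color'][:,:,::-1])
f=r.grab_frame('side');cv2.imwrite('pics/s12.png',cv2.resize(f['color'][150:370,160:460,::-1],None,fx=2.6,fy=2.6))"
```

```text
clk 20.1 G [-109.4  -81.6] z 12.1 zax [ 0.768  0.051 -0.639] F [-0.7  0.4  0.1] op 0.149 q [-0.26  0.7   2.41  2.81  0.85 -1.56]
([-0.2, -0.3, 0.1], [15.5, 0.2, 18.9]) ([-0.2, -0.3, 0.1], [28.3, 0.2, 34.3])
```

View pics/w12.png

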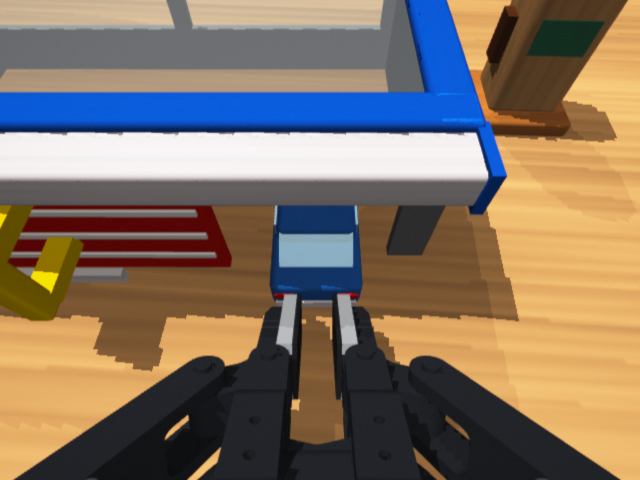

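View pics/s12.png

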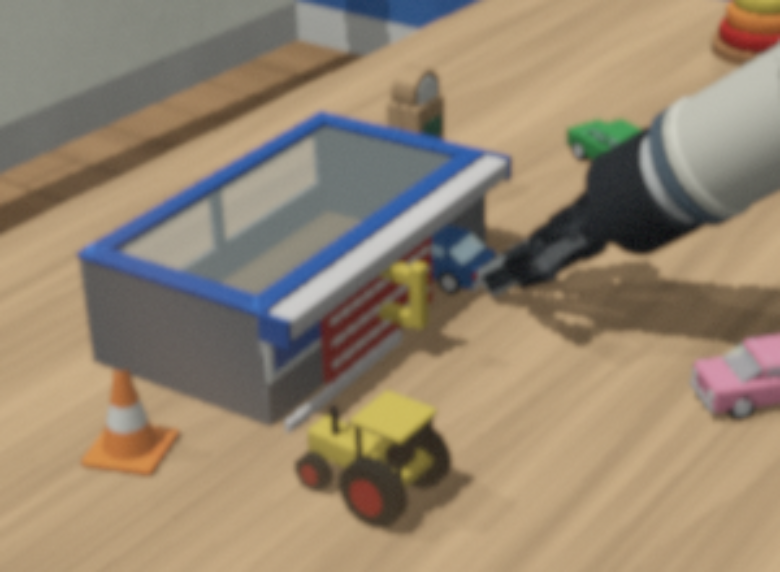

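>>> play_rows(moves=[[[0,0,0],[4,0,5],0.15],[[0,0,0],[8,0,10],0.15],[[0,0,0],[12,0.1,15],0.15],[[0,0,0],[15.5,0.2,18.9],0.15]])

```text
clock: 20.6
eef_pos: [600.6, -61.6, 11.7]
tcp_rot: [-3.14, -0.877, 0.064]
contact_force: [-0.4, 0.4, -0.8]
opening: 0.15
```

```bash
python3 -c "
from tilt import *
st();print(tgt(-64,-81.7,12,50))
f=r.grab_frame('wrist');cv2.imwrite('pics/w13.png',f['color'][:,:,::-1])"
```

```text
clk 20.6 G [-85.3 -81.7] z 11.7 zax [ 0.767  0.051 -0.639] F [-0.4  0.4 -0.8] op 0.15 q [-0.23  0.7   2.36  2.82  0.8  -1.54]
([-0.2, -0.3, 0.0], [13.8, 0.1, 16.2])
```

View pics/w13.png

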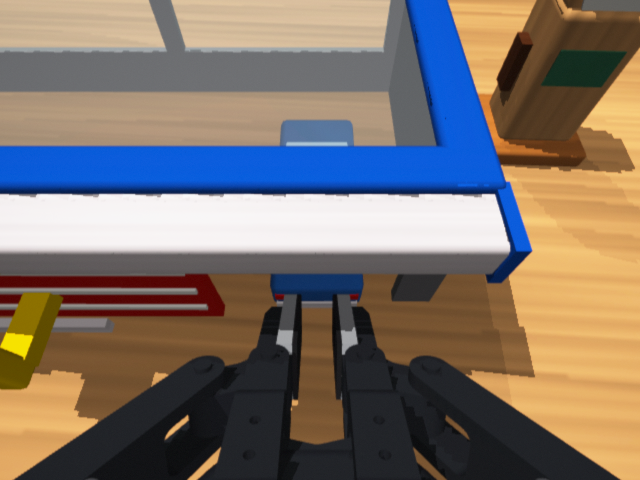

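>>> play_rows(moves=[[[0,0,0],[3,0,3.5],0.15],[[0,0,0],[6,0,7],0.15],[[0,0,0],[8.5,0.1,10],0.15],[[0,0,0],[8.5,0.1,10],0.15]])

```text
clock: 21.05
eef_pos: [615.5, -60.9, 12.5]
tcp_rot: [-3.14, -0.879, 0.065]
contact_force: [0.2, 1.4, 0.8]
opening: 0.151
```

>>> play_rows(moves=[[[0,0,0],[3,0,3.5],0.15],[[0,0,0],[5.5,0,6.5],0.15],[[0,0,0],[5.5,0,6.5],0.15]])

```text
clock: 21.35
eef_pos: [624.7, -60.3, 12.9]
tcp_rot: [-3.141, -0.88, 0.065]
contact_force: [0.3, -0.3, 0.1]
opening: 0.149
```

```bash
python3 -c "
from tilt import *
st()
f=r.grab_frame('wrist');cv2.imwrite('pics/w14.png',f['color'][:,:,::-1])
f=r.grab_frame('scene');cv2.imwrite('pics/c14.png',cv2.resize(f['color'][170:400,200:500,::-1],None,fx=2.6,fy=2.6))"
```

```text
clk 21.35 G [-61.2 -82. ] z 12.9 zax [ 0.769  0.051 -0.637] F [ 0.3 -0.3  0.1] op 0.149 q [-0.22  0.7   2.32  2.82  0.76 -1.52]
```

View pics/w14.png

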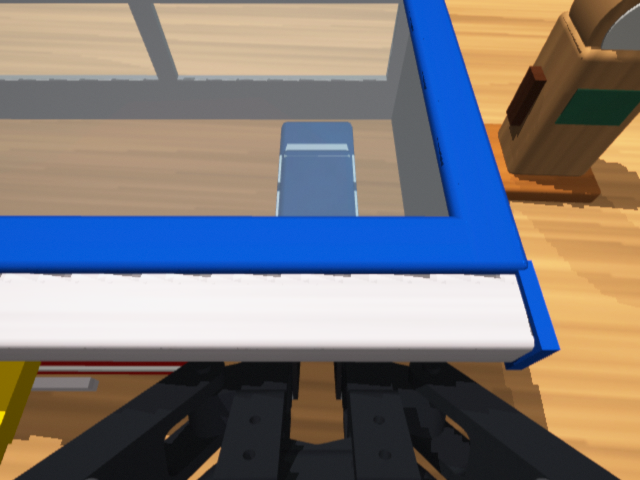

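View pics/c14.png

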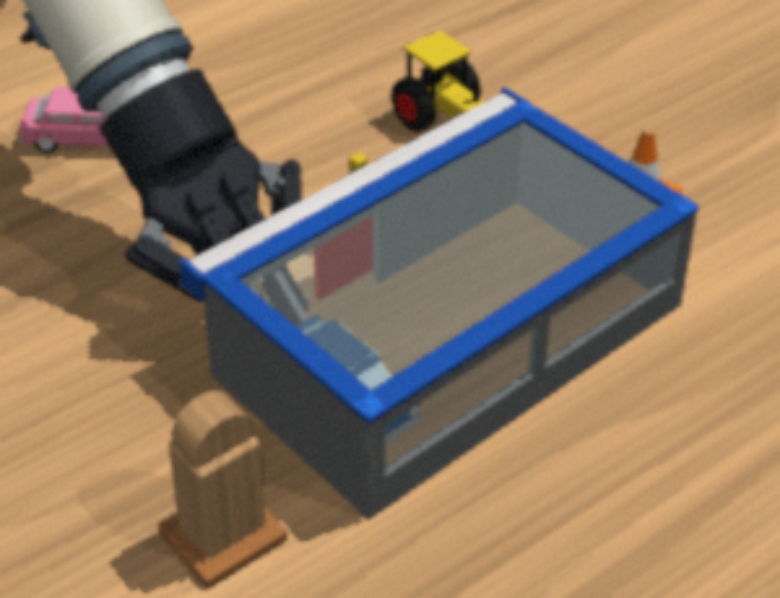

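>>> play_rows(moves=[[[0,0,0],[-7,0,-8],0.15],[[0,0,0],[-19,0,-23],0.15],[[0,0,0],[-32,0,-38],0.15],[[0,0,0],[-45,0,-54],0.15],[[0,0,0],[-58,0,-69],0.15],[[0,0,0],[-58,0,-69],0.15],[[0,0,0],[-58,0,-69],0.15]])

```text
clock: 22.15
eef_pos: [533.9, -66.5, 11.9]
tcp_rot: [-3.14, -0.879, 0.064]
contact_force: [1.7, -0.5, -0.6]
opening: 0.152
```

Run:
```python
from tilt import *
import pickle
st();s=r.sense()
f=r.grab_frame('wrist');cv2.imwrite('pics/w15.png',f['color'][:,:,::-1]);pickle.dump((s,dict(f)),open('W15.pkl','wb'))
f=r.grab_frame('scene');cv2.imwrite('pics/c15.png',cv2.resize(f['color'][170:400,200:500,::-1],None,fx=2.6,fy=2.6))
f=r.grab_frame('side');cv2.imwrite('pics/s15.png',cv2.resize(f['color'][150:370,160:460,::-1],None,fx=2.6,fy=2.6))
```

```text
clk 22.15 G [-152.2  -82.4] z 11.9 zax [ 0.769  0.051 -0.638] F [ 1.7 -0.5 -0.6] op 0.152 q [-0.31  0.72  2.49  2.79  0.95 -1.6 ]
```

View pics/w15.png

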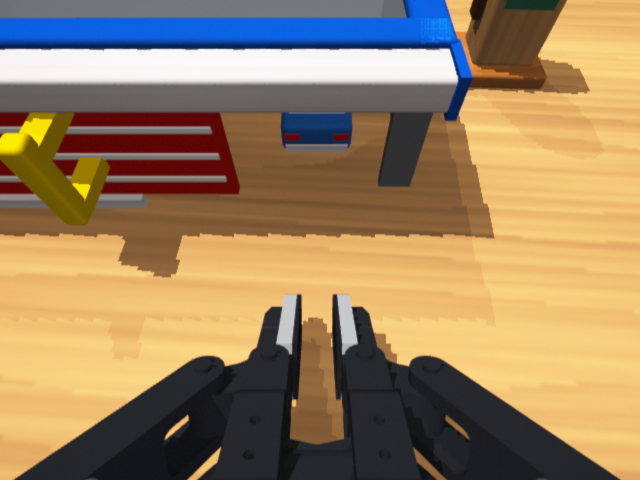

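View pics/c15.png

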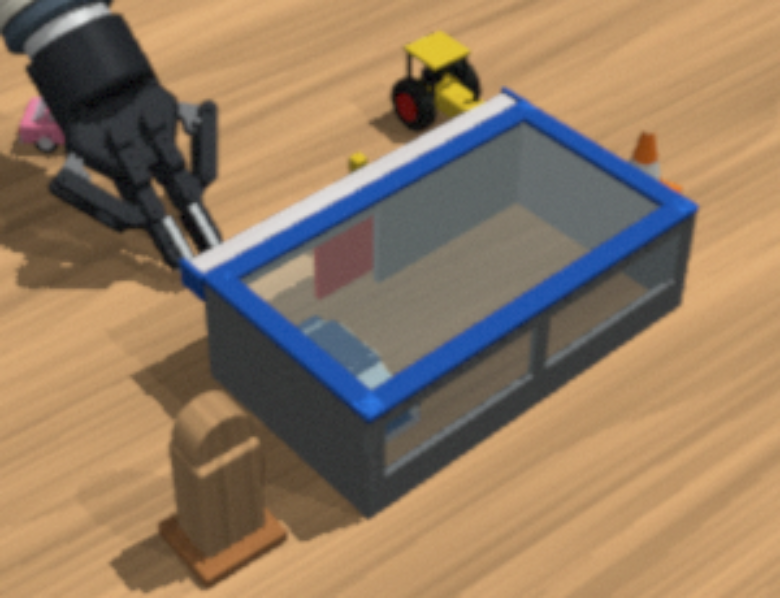

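View pics/s15.png

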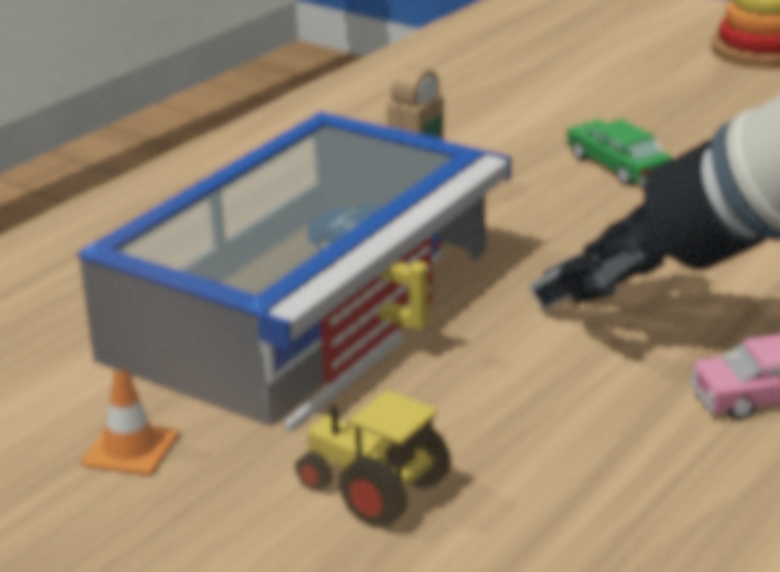

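Check the tail position and door edge in garage coordinates.

Run:
```python
from tilt import *
import pickle
s,f=pickle.load(open('W15.pkl','rb'))
g=np.load('g.npy');c,sn=np.cos(.063),np.sin(.063);M=np.array([[c,-sn],[sn,c]])
G=lambda uv,z:(M.T@(ray(f,uv,z,s)[:2]-g[:2])).round(1)
print('tail bumper', G((317,149),7),G((317,145),12),'jamb foot',G((379,185),0),'door edge foot',G((238,192),3))
```

```text
tail bumper [-54.3 -82.3] [-56.2 -82.3] jamb foot [ -74.3 -116.4] door edge foot [-81.7 -40.2]
```

```bash
python3 -c "
from rig import r
print(r.sign_off())"
```

```text
the job is handed in; nothing more can be done
None
```

I opened the door until it started to bind, eased it back so it hangs free, and put the blue car fully inside the garage. I handed in at about 22 s; the hand-in gives no verdict.

- **Door:** I pinched the yellow handle and slid the door open about 1 mm at a time. The push rose from about 0.5 N to about 3.6 N over the last few millimetres. The binding began about 4 mm before the farthest point. I then pulled the door back 12.5 mm, which leaves it roughly 8 mm short of where the binding started. The push reading there was back near its free-sliding level, and I let go.
- **Car:** I carried the blue car to the front of the doorway and set it down there. I then pushed it in from behind with the gripper tilted under the rail. The last pictures put its tail at about x = -55 in the garage frame, 20 mm behind the front wall's outer face. The nose comes out at about x = +43 and the car's centre line at about y = -82.
- **Checks:** The foot of the doorway's right side measured within about 2 mm of its given position, so the car's position should be reliable. The door's edge stayed where I left it to within about 1 mm. The tractor, pump and cone look unmoved in the pictures; I did not measure them again.
- **Off plan:** When I first tilted the wrist, the arm swung about 65 mm to the left. It touched nothing, and I corrected it before pushing the car.

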